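# Press a child-latch plate onto a drawer front in the toggle-clamp jig

## Robot

A 6-joint arm with a two-finger parallel gripper is mounted at the origin on the work surface. World frame = base frame: x ahead of the robot, y to its left, z up, the work surface at z = 0. Lengths are in m, angles in rad, forces in N, time in s.
With the tool pointing down it reaches from about 0.275 to 0.875 m from the base axis. Payload 12.5 kg.
Tool frame: the origin (TCP) lies at the very end of the fingers, on their centre line; the grasp point (between the pads) lies 19 mm behind it; z points along the fingers, y is the line along which they close (so a half turn about z gives the same grasp; the last joint's range is limited). The gripper opens to 85 mm and grips with 20 to 120 N. Pads are 22 mm wide; open, the fingers measure 114 mm over their backs; the gripper's body (76 mm by 85 mm) begins 54 mm behind the grasp point. The pads swing forward as they close: fully open they stand 13 mm farther back than shut.
Start: joints at [1.262, 0.351, 1.652, -0, 1.139, -0.085], TCP at [0.122, 0.536, 0.231] pointing down, gripper open.
Joint ranges: [-2.75, 2.75], [-0.79, 2.1], [0.01, 2.65], [-1.57, 4.71], [0.07, 3.14], [-2.87, 2.87]. Speed limits (rad/s): [2.22, 2.22, 2.79, 3.14, 3.14, 3.14].

## Interface

Orientations are given as a 3x3 rotation matrix whose columns are the frame's x, y, z axes.
In Python, from bench import manip gives the robot as it stands. Calls block until the motion is done:
- manip.move_ptp(position, orientation): joint-space move of the TCP to a pose.
- manip.move_l(position, attitude=None, max_speed=0.15): straight line of the TCP; attitude=None keeps the orientation; max_speed is the mean speed in m/s.
- manip.move_j(angles): joint-space move.
- manip.set_gripper(opening, effort=None): opening from 0.0 (shut) to 1.0 (fully open); effort is the grip in N (None keeps the last); returns when the fingers have stopped.
- manip.dwell(seconds).
- manip.inverse_kinematics(position, orientation): joint angles nearest the present ones, or None.
- manip.grab_frame(name): name is "scene" or "side" or "wrist"; returns (picture, depth): 480x640x3 uint8, red, green, blue; 480x640 float32, m along the optical axis (not along the pixel's ray), 0 where there is no reading.
- manip.get_calibration(name): a dict with "camera_matrix" (3x3 intrinsics, pixels), "R" (3x3) and "t" (3): a world point X has camera coordinates R X + t. Camera axes: x right, y down, z forward; pixel columns grow to the right and rows downward; lengths in m; the calibration is good to about 2 mm. A picture is of the moment at which its call begins: read the wrist's pose just before it. get_calibration takes no time and is no camera call; for the wrist camera it gives the pose at the moment of the call.
A pose or a line that the arm cannot do raises manip.Unreachable and nothing moves.
- manip.sign_off(): hands the job in; it is judged then, once.
Trained networks look in the newest picture that a camera, given by its name, has taken for a name from the list of things; names that differ only in an ending like _2 or _b are one class to them, and where a whole thing is asked for, a point or a joint stands for the part that bears it (a point fixed in the world has none). Each returns a list of dicts, best first, with "confidence" (0 to 1); they miss things now and then, are a little off and sometimes report something else, mostly with a low value. They report only what shows in the picture. A call takes as long as a camera call. They do not tell look-alikes from the thing itself.
- manip.look_for(camera, name): "at" ([x, y, z] in m, in world coordinates, good to about 4 mm: the middle of the surface that is visible of it).
Readings, each from a call of its own:
- manip.current_time(): time.
- manip.current_qpos(): joint angles.
- manip.current_joint_vel(): joint speeds.
- manip.current_joint_torque(): joint torques, N m.
- manip.current_ee_pos(): TCP position.
- manip.current_tcp_rot(): TCP orientation.
- manip.current_force(): force on the tool from outside, world axes, zero at the start.
- manip.current_ft_torque(): the same for the moment, N m.
- manip.current_grip_width(): opening from 0.0 (shut) to 1.0 (fully open).
- manip.current_grip_force(): force on a finger pad.
Only numpy, scipy, OpenCV 4.12 (cv2) and the standard library are available. Lean on these libraries where they do the work, as an engineer would, in place of code of your own. Each camera call takes 0.05 s, during which the arm holds its last target. There are 200 camera calls.

## Task

Slide the loose oak drawer front along the jig's plywood board, latch-plate end towards the clamp, until it sits fully home against both wooden fences. Then throw the toggle clamp's handle over centre so that its pad presses the latch plate, leave it locked for about three seconds while the adhesive takes, and throw the handle fully back open, leaving the front home in the fences. Leave everything else lying about where it is.

Things in the scene. Friction and masses are not known exactly. Their poses are not given: they have to be found in the camera images.
- jig: Fixed jig: plywood board 15 mm thick; origin on its underside, board spans x -190..130, y -200..210 mm; x points away from the robot, y left. Two dark fences 15 mm high form an L on it: back fence (along y from -80 to 90, near face at x = 95) and side fence (along x from -10 to 95, inner face at y = 90). Beyond the side fence stands a steel toggle clamp that works in the plane x = 40.
- nest (a point): Point on the board's top (15 mm above the worktop) where the origin of the drawer front lies when it touches both fences: jig frame (40, 0, 15) mm, axes as the jig's.
- front: Loose oak drawer front lying flat on the board, 110 (x) x 180 (y) x 18 mm thick, about 0.3 kg. Origin at the centre of its underside, axes parallel to the jig's when home. A black latch plate is stuck on its top near the +y end.
- plate_top (a point): Centre of the top face of the black latch plate (40 x 60 x 6 mm) on the drawer front: 55 mm towards its +y end, 24 mm above its underside.
- handle (a joint): Handle angle, rad. 0 = fully open: handle leans 1.0 rad from vertical outwards (jig +y), pad arm raised 1.2 rad. Grows as the handle swings up and over towards the drawer front (jig -y): upright at 1.0, on centre 1.13, locked on its stop at 1.25, leaning 0.25 rad towards the front. Takes about 5 N at the grip to pass centre either way; otherwise stays where left.
- handle_pivot (a point): Fixed pivot axis of the handle (along jig x), at jig frame (40, 165, 81) mm, in a steel bracket spanning jig x 10..70, y 117..190 mm, 82 mm high over the worktop.
- handle_tip (a point): Upper end of the handle, 125 mm from the pivot. The round handle is 21 mm thick from 35 mm on (dark rubber grip), 14 mm thick below; it moves in the plane jig x = +40.
- pad: Round rubber pad, 24 mm diameter, under the end of the clamp arm; origin at the centre of its pressing face. The arm pivots at jig (40, 128, 55) mm, is 83 mm long, steeply up when open (top about 140 mm over the worktop) and level when locked, with the pad then over jig (40, 55).
- spare_plate: Bystander: spare black latch plate 60 x 40 x 12 mm on the board; leave it. Origin under its centre.
- sanding_block: Bystander: cork sanding block 100 x 60 x 30 mm on the board; leave it. Origin under its centre.
- screwdriver: Bystander: screwdriver 200 mm long on the worktop to the right; leave it.
- glue: Bystander: white glue bottle, 60 mm diameter, 170 mm tall; leave it. Origin under its centre.
- mug: Bystander: white mug, 84 mm diameter, 95 mm tall; leave it. Origin under its centre.
- tape_roll: Bystander: cardboard-coloured roll of tape, 100 mm diameter, 25 mm high; leave it. Origin under its centre.
- knob: Bystander: brass drawer knob, 60 mm diameter, 43 mm tall; leave it. Origin under its centre.
There are look-alikes about, which are no part of the job. What is meant by the front is not green, and is the larger of those in its own colour.

How it is judged:
By the outcome, as a careful person would: the job done as asked, in the order asked, and still so for the second after the job is handed in, with the robot touching nothing.
It also fails if it takes over 69 s, if anything falls off the work surface, if the arm or the gripper's body presses on something with over 40 N, if the wrist force passes 120 N, or if a joint passes its speed limit or range.

## Working session

There is one attempt and no reset: what is moved stays moved. The work goes in short steps, each a Python script; the robot and the scene stay as the last script left them, time stands still between calls to the robot, and variables do not carry over. Pictures are saved under pics/ and viewed, at most 10 in all, crops included, and the job is handed in when it is done.

```bash
mkdir -p pics; ls; cat > h.py <<'E'
import numpy as np, cv2
from bench import manip as m
def cloud(cam):
    c=m.get_calibration(cam); p,d=m.grab_frame(cam)
    K=np.array(c["camera_matrix"]);R=np.array(c["R"]);t=np.array(c["t"])
    v,u=np.mgrid[:480,:640]
    P=np.stack([(u-K[0,2])/K[0,0]*d,(v-K[1,2])/K[1,1]*d,d],-1)
    W=(P-t)@R
    W[d==0]=np.nan
    return p,d,W
def save(n,p): cv2.imwrite(f"pics/{n}.png",p[:,:,::-1])
E
python3 - <<'E'
from h import *
for c in("scene","side"):
    p,d,W=cloud(c); save(c,p); np.savez(f"{c}.npz",p=p,W=W)
    for n in("front","jig","handle","plate_top","pad","spare_plate","sanding_block"):
        print(c,n,[(np.round(r["at"],3).tolist(),round(r["confidence"],2)) for r in m.look_for(c,n)])
print(m.current_time())
E
```

```text
pics
scene front [([0.277, -0.413, 0.015], 0.83), ([0.528, -0.125, 0.036], 0.61), ([0.587, -0.405, 0.014], 0.57)]
scene jig [([0.616, -0.046, 0.011], 0.68)]
scene handle [([0.617, 0.138, 0.122], 0.83)]
scene plate_top [([0.589, -0.407, 0.015], 0.79), ([0.523, -0.126, 0.033], 0.68), ([0.279, -0.409, 0.014], 0.66)]
scene pad [([0.622, 0.001, 0.121], 0.48)]
scene spare_plate [([0.451, -0.264, 0.025], 0.65)]
scene sanding_block [([0.458, 0.069, 0.042], 0.98), ([0.615, -0.045, 0.012], 0.29)]
side front [([0.579, -0.412, 0.012], 0.97), ([0.504, -0.132, 0.034], 0.82), ([0.26, -0.424, 0.016], 0.73), ([0.475, -0.599, 0.02], 0.55)]
side jig [([0.584, -0.104, 0.014], 0.73)]
side handle [([0.609, 0.129, 0.121], 0.56)]
side plate_top [([0.578, -0.414, 0.013], 0.93), ([0.509, -0.138, 0.035], 0.87), ([0.258, -0.421, 0.021], 0.75)]
side pad [([0.44, 0.058, 0.042], 0.72)]
side spare_plate [([0.473, -0.598, 0.021], 0.69), ([0.442, -0.266, 0.024], 0.58), ([0.61, 0.126, 0.125], 0.56)]
side sanding_block [([0.438, 0.059, 0.042], 0.91)]
0.8
```

View pics/scene.png

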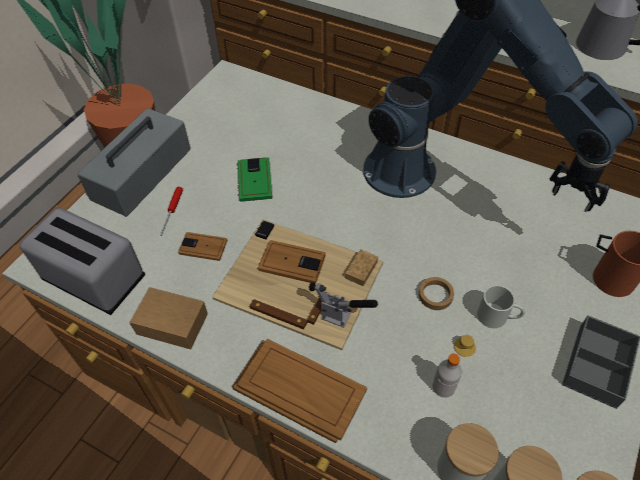

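View pics/side.png

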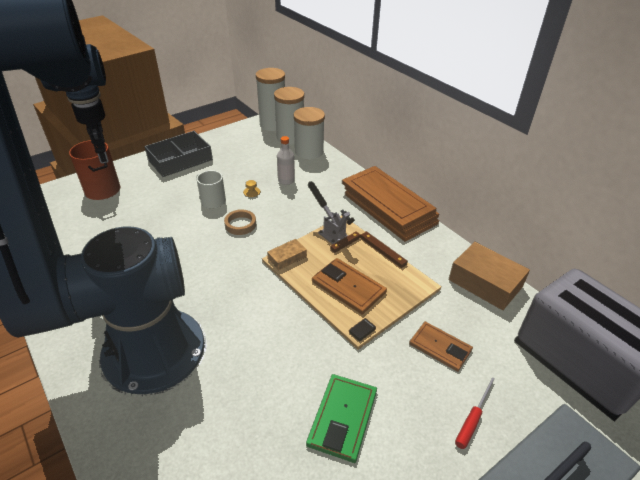

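The candidates are the green panel (scene 255,180), the small oak one (203,246) and the oak one on the board (292,260). The small oak panel and the one on the board share a colour. The one on the board is larger, isn't green and lies on the jig, so it fits. Its latch plate (312,262) already faces the clamp at (333,303). Next I'll get a wrist view from above to confirm this and measure.

```bash
python3 - <<'E'
from h import *
D=np.array([[0,1,0],[1,0,0],[0,0,-1.]]); 
c=m.get_calibration("wrist"); R=np.array(c["R"]);t=np.array(c["t"])
Rt=m.current_tcp_rot(); print("cam in tool",np.round(np.array(Rt).T@(-R.T@t-m.current_ee_pos()),3), np.round(np.array(Rt),2).tolist(),np.round(R@np.array(Rt),2).tolist())
ok=False
for z in(0.45,0.4,0.35,0.3):
  for s in(1,-1):
    Dm=D@np.diag([s,s,1.])
    try: m.move_ptp([0.52,-0.05,z],Dm);ok=True;print(z,s);break
    except m.Unreachable: pass
  if ok:break
p,d,W=cloud("wrist");save("wrist1",p);np.savez("wrist1.npz",p=p,W=W)
print(m.current_time())
E
```

```text
cam in tool [ 0.07   0.001 -0.142] [[-0.98, 0.22, -0.0], [0.22, 0.98, -0.0], [0.0, -0.0, -1.0]] [[0.0, 1.0, -0.0], [-0.96, -0.0, -0.27], [-0.27, 0.0, 0.96]]
0.45 1
3.475
```

View pics/wrist1.png

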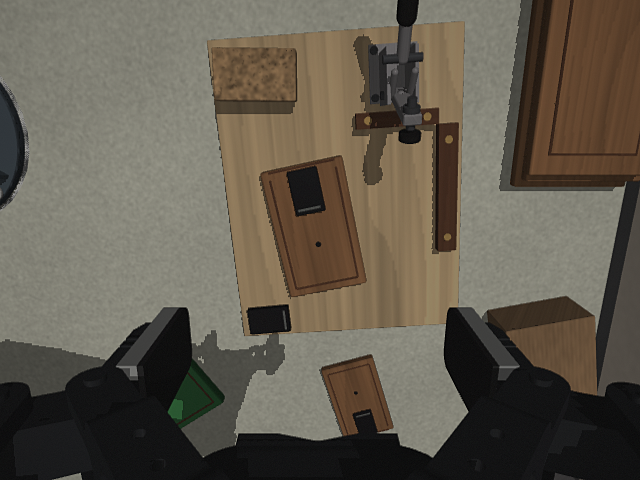

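The wrist view shows the front at (314,226), with its plate at (306,190) towards the clamp (400,80). The fences are at (397,118) and (446,187), the sanding block at (254,75) and the spare plate at (269,319). I'll fit the poses from the heights and confirm with a crop.

```bash
python3 - <<'E'
from h import *
z=np.load("wrist1.npz");p,W=z["p"],z["W"]
H=W[...,2]
cv2.imwrite("pics/crop.png",cv2.resize(p[130:310,220:480,::-1],None,fx=3,fy=3)[:600,:780])
def rect(mask,name):
    mask=cv2.morphologyEx(mask.astype(np.uint8),cv2.MORPH_OPEN,np.ones((3,3)))
    n,l,s,_=cv2.connectedComponentsWithStats(mask)
    for i in range(1,n):
        if s[i,4]<150: continue
        q=W[l==i]; (c,sz,a)=cv2.minAreaRect((q[:,:2]*1000).astype(np.float32))
        print(name,s[i].tolist(),"c",np.round(c,1),"sz",np.round(sz,1),"a",round(a,2),"z",np.round(np.nanmedian(q[:,2])*1000,1))
box=np.zeros(H.shape,bool);box[15:340,200:475]=True
rect(box&(H>.008),"board+")
rect(box&(H>.0225)&(H<.036),"mid")
rect(box&(H>.0361)&(H<.05),"plate")
fl=W[400:,:][:, :]; print("worktop z",np.nanmedian(H[0:100,20:180]),"board z",np.nanmedian(H[180:240,380:420]))
E
```

```text
board+ [207, 15, 268, 325, 71403] c [555.7 -79.7] sz [320.7 410.9] a 3.93 z 15.4
mid [421, 108, 38, 143, 2869] c [690.2 -58.9] sz [ 45.2 192.8] a 10.98 z 29.7
mid [356, 111, 46, 18, 705] c [597.5  18.5] sz [57.5 20. ] a 3.96 z 29.8
mid [261, 156, 105, 141, 9021] c [ 516.9 -125.1] sz [110.1 179.9] a 12.21 z 32.5
mid [247, 306, 44, 29, 1051] c [ 449.6 -263. ] sz [60.4 40.6] a 5.55 z 26.4
plate [212, 47, 84, 54, 4403] c [443.7  71.1] sz [60.1 99.8] a 89.8 z 44.4
plate [287, 166, 39, 49, 1368] c [505.4 -71.3] sz [39.7 59.9] a 12.28 z 38.5
worktop z -0.000727941033023404 board z 0.014682269327712716
```

View pics/crop.png

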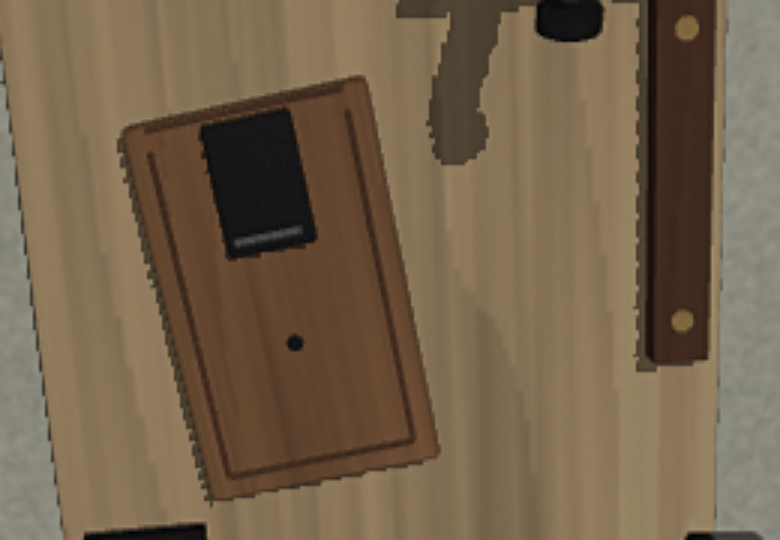

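Identity confirmed: an oak front of 110 x 180 mm with its plate at the clamp end. The fit gives these values, all matching the stated sizes and heights:

| Thing | Position (mm) | Yaw |
|---|---|---|
| Jig origin | (586.0, -82.6) | 3.93° |
| Front | (516.9, -125.1) | 12.2° |

First push is +x, with half-open fingers against the long face.

```bash
cat >> h.py <<'E'
from scipy.spatial.transform import Rotation as Ro
YJ=3.93
def jw(x,y,z):
    v=Ro.from_euler('z',YJ,degrees=True).apply([x,y,z]); return (v+[586.0,-82.6,0])/1000
def ji(pos):
    return Ro.from_euler('z',-YJ,degrees=True).apply(np.asarray(pos)*1000-[586.0,-82.6,0])
DX=np.array([[-1,0,0],[0,1,0],[0,0,-1.]])   # tool x = -x jig, y=+y
DY=np.array([[0,1,0],[1,0,0],[0,0,-1.]])    # tool x = +y jig, y=+x
def ori(B,yaw=0): return Ro.from_euler('z',YJ+yaw,degrees=True).as_matrix()@B
def F(): return Ro.from_euler('z',-YJ,degrees=True).apply(m.current_force())
E
python3 - <<'E'
from h import *
for n in("glue","mug","knob","tape_roll"):
    print(n,[np.round(ji(r["at"])).tolist() for r in m.look_for("scene",n)[:1]])
def tool(ox,oy,yaw,d,z): # tool pose at object-frame (-55-11-d, 2)
    c=Ro.from_euler('z',yaw,degrees=True).apply([-66-d,2,0]); return jw(ox+c[0],oy+c[1],z)
ys=8.28
q=[m.inverse_kinematics(tool(-71.8,-37.7,ys,22,120),ori(B@np.diag([s,s,1.]),ys)) for B,s in((DX,1),(DX,-1))]
print([None if a is None else np.round(a,2).tolist() for a in q])
s=min((1,-1),key=lambda s:abs(q[0 if s==1 else 1][5]) if q[0 if s==1 else 1] is not None else 9)
B=DX@np.diag([s,s,1.]); print(s)
m.set_gripper(0.5)
m.move_ptp(tool(-71.8,-37.7,ys,22,120),ori(B,ys))
f0=F();print("f0",f0.round(1))
m.move_l(tool(-71.8,-37.7,ys,22,20),max_speed=.12)
print("down",(F()-f0).round(1))
m.move_l(tool(-71.8,-37.7,ys,2,20),max_speed=.08)
N=6
for k in range(N+1):
    a=k/N; m.move_l(tool(-71.8+a*(36+71.8),-37.7,ys*(1-a),0,20),ori(B,ys*(1-a)),max_speed=.07)
    print(k,(F()-f0).round(1))
for k in range(12):
    m.move_l(tool(37+k,-37.7,0,0,20),ori(B),max_speed=.05); f=F()-f0
    if abs(f[0])>15: break
print("end",k,f.round(1),ji(m.current_ee_pos()).round(1))
p,d,W=cloud("wrist");save("w2",p);np.savez("w2.npz",p=p,W=W)
p,d,W=cloud("scene");np.savez("s2.npz",p=p,W=W); print(m.current_time())
E
```

```text
glue [[137.0, 491.0, 108.0]]
mug [[-149.0, 558.0, 55.0]]
knob [[-6.0, 509.0, 6.0]]
tape_roll [[-142.0, 390.0, 23.0]]
[[-0.42, 0.34, 1.99, -0.0, 0.8, -2.2], [-0.42, 0.34, 1.99, -0.0, 0.8, 0.94]]
-1
f0 [ 0.5 -0.3 -0.1]
down [-0.9 -0.1  0.7]
0 [ 0.  -0.   0.4]
1 [-0.4  0.  -0.5]
2 [-0.6  0.5 -0.3]
3 [0.1 0.4 0.4]
4 [-0.5  0.3 -0. ]
5 [-1.1  0.5  0.2]
6 [-0.5  0.1  0.6]
end 5 [-17.4  -2.2  11.4] [-26.7 -35.6  19.7]
11.1833
```

```bash
cat >> h.py <<'E'
def front(W,pr=True):
    """fit front top (z .029-.0365) and plate in jig frame"""
    J=Ro.from_euler('z',-YJ,degrees=True).apply((W.reshape(-1,3)*1000-[586.0,-82.6,0])).reshape(W.shape)
    ok=(J[...,0]>-140)&(J[...,0]<94)&(J[...,1]>-150)&(J[...,1]<89)
    for n,a,b in(("front",29,36.2),("plate",36.8,44)):
        k=cv2.morphologyEx((ok&(J[...,2]>a)&(J[...,2]<b)).astype(np.uint8),cv2.MORPH_OPEN,np.ones((3,3)))
        N,l,s,_=cv2.connectedComponentsWithStats(k)
        for i in range(1,N):
            if s[i,4]<100: continue
            q=J[l==i]; r=cv2.minAreaRect(q[:,:2].astype(np.float32))
            print(n,s[i,4],np.round(r[0],1),np.round(r[1],1),round(r[2],2),"xmax,ymax",q[:,:2].max(0).round(1),"min",q[:,:2].min(0).round(1))
E
python3 - <<'E'
from h import *
for f in("w2","s2"):
    print(f); front(np.load(f+".npz")["W"])
E
```

```text
w2
front 146674 [ 27.3 -39.5] [ 92.6 180.7] 0.01 xmax,ymax [73.6 50.9] min [ -19.  -129.8]
front 123 [-19.7  -2.2] [1.5 5.1] 3.08 xmax,ymax [-18.8   0.4] min [-20.3  -4.8]
front 110 [-19.5 -67. ] [5.  1.2] 89.86 xmax,ymax [-18.9 -64.5] min [-20.1 -69.5]
plate 30351 [39.3 15.6] [39.7 60.1] 0.02 xmax,ymax [59.1 45.6] min [ 19.4 -14.5]
plate 399 [-25.4 -13. ] [23.3  6.6] 16.61 xmax,ymax [-14.6  -6.7] min [-37.5 -13.5]
plate 429 [-26.1 -58.9] [ 6.7 23. ] 88.59 xmax,ymax [-14.7 -55.7] min [-37.5 -62.6]
plate 157 [-19.5  -2.1] [5.3 1.4] 87.8 xmax,ymax [-18.8   0.6] min [-20.2  -4.7]
plate 145 [-19.5 -67. ] [1.5 5.3] 2.46 xmax,ymax [-18.7 -64.4] min [-20.2 -69.7]
s2
```

View pics/w2.png

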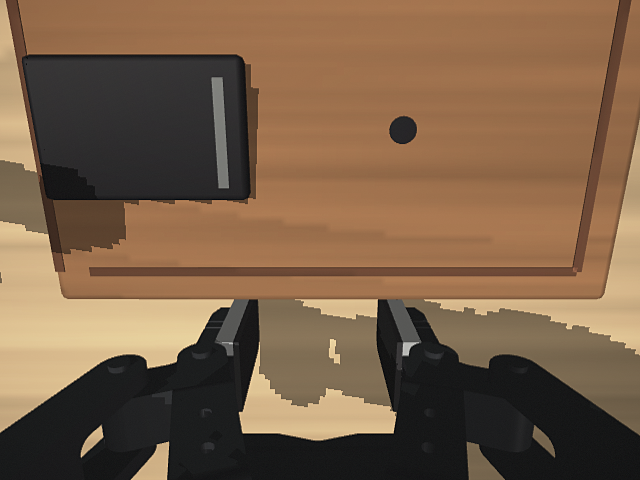

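The front is square and against the back fence (x = 39.3, y = -39.4, yaw 0°). Next I'll push it +y along the fence.

```bash
python3 - <<'E'
from h import *
B=np.array([[1,0,0],[0,-1,0],[0,0,-1.]])
f0=np.array([.5,-.3,-.1])
m.move_l(jw(-45,-36,20),max_speed=.12)
m.move_l(jw(-45,-80,110),max_speed=.25)
m.move_ptp(jw(40,-170,90),ori(DY))
m.move_l(jw(40,-170,20),max_speed=.15); print("down",(F()-f0).round(1))
m.move_l(jw(40,-142,20),max_speed=.1)
m.move_l(jw(40,-104,20),max_speed=.06); print((F()-f0).round(1))
for k in range(10):
    m.move_l(jw(40,-103+k,20),max_speed=.05); f=F()-f0
    if abs(f[1])>15: break
print("end",k,f.round(1),ji(m.current_ee_pos()).round(1))
m.move_l(jw(40,-125,20),max_speed=.12)
m.move_l(jw(40,-125,130),max_speed=.25)
p,d,W=cloud("wrist");save("w3",p);front(W);np.savez("w3.npz",p=p,W=W)
print(m.current_time())
E
```

```text
down [-1.   0.4  1.1]
[-0.7 -0.2 -0.2]
end 4 [ -3.4 -18.   -1.6] [  40.  -102.    20.3]
front 37346 [ 39.2 -43.4] [109.7  93.4] 0.03 xmax,ymax [94.   3.2] min [-15.7 -90.1]
17.6
```

Home in y, with the end at -90.1 (nominal -90). I'll nudge it once more in +x to be sure, then throw the handle.

```bash
cat > clamp.py <<'E'
from h import *
def corner_close(ph): # finger on +y side: handle's end corner / flank
    if ph>0: return 165+125*np.sin(ph)+10.5*np.cos(ph)
    return None
def run(pts,axis_sign,f0,lim=25):
    for y,z in pts:
        m.move_l(jw(40,y,z),max_speed=.1); f=F()-f0
        print(round(y),round(z),f.round(1))
        if np.linalg.norm(f)>lim: print("limit");break
E
python3 - <<'E'
from clamp import *
B=np.array([[1,0,0],[0,-1,0],[0,0,-1.]]); f0=np.array([.5,-.3,-.1])
m.move_ptp(jw(-50,0,110),ori(B)); m.move_l(jw(-50,0,20),max_speed=.15); m.move_l(jw(-29,0,20),max_speed=.1)
for k in range(8):
    m.move_l(jw(-28+.7*k,0,20),max_speed=.05); f=F()-f0
    if abs(f[0])>12: break
print("x",k,f.round(1),ji(m.current_ee_pos()).round(1))
m.move_l(jw(-45,0,20),max_speed=.12); m.move_l(jw(-45,0,280),max_speed=.25)
m.set_gripper(0.0)
m.move_ptp(jw(40,310,280),ori(DY)); m.move_l(jw(40,310,122),max_speed=.25)
f0=F(); print("f0",f0.round(1))
zt=lambda ph: np.interp(ph,[-.25,0,.3,.6,.8,1.],[165,165,160,150,135,122])
pts=[]
for ph in np.arange(1.0,-.26,-.15625):
    z=zt(ph); y1=165+125*np.sin(ph)+10.5*np.cos(ph); h=z-81; y2=165+h*np.tan(ph)+10.5/np.cos(ph)
    pts.append(((y1 if ph>0 else y2)+11,z))
run(pts,-1,f0)
for k in range(6):
    e=ji(m.current_ee_pos()); m.move_l(jw(40,pts[-1][0]-1*(k+1),165),max_speed=.05); f=F()-f0; print("stop",k,f.round(1))
    if abs(f[1])>20: break
t=m.current_time();print(t)
p,d,W=cloud("scene");save("s4",cv2.resize(p[220:380,220:420],None,fx=3,fy=3))
e=m.current_ee_pos(); m.move_l(jw(40,200,170),max_speed=.15)
print([np.round(ji(r["at"])).tolist() for n in("handle","pad") for r in m.look_for("scene",n)[:1]])
p,d,W=cloud("scene");save("s4",cv2.resize(p[220:380,220:420],None,fx=3,fy=3));print(m.current_time())
E
```

```text
x 5 [-14.2  -1.2   9.8] [-26.8   0.1  19.8]
f0 [ 0.1 -0.4  0.1]
287 122 [-0.5  0.4  0.5]
276 132 [ 0.1  0.9 -0.2]
263 143 [-0.9  0.8 -0.6]
248 152 [-0.2  0.4 -0.5]
232 158 [-0.6  0.9  0.1]
213 161 [-0.3  0.4 -0.4]
194 164 [0.2 0.3 0.5]
179 165 [-0.6  1.2  0.6]
165 165 [-0.6  0.1 -0.4]
stop 0 [-0.4  1.1  0.9]
stop 1 [-0.2  0.4 -1.9]
stop 2 [ 0.4  4.7 -0.7]
stop 3 [-0.2 10.  -0.7]
stop 4 [ 0.5 14.6 -1.4]
stop 5 [ 0.7 19.8 -0.6]
30.1417
[[43.0, 153.0, 131.0]]
30.7667
```

View pics/s4.png

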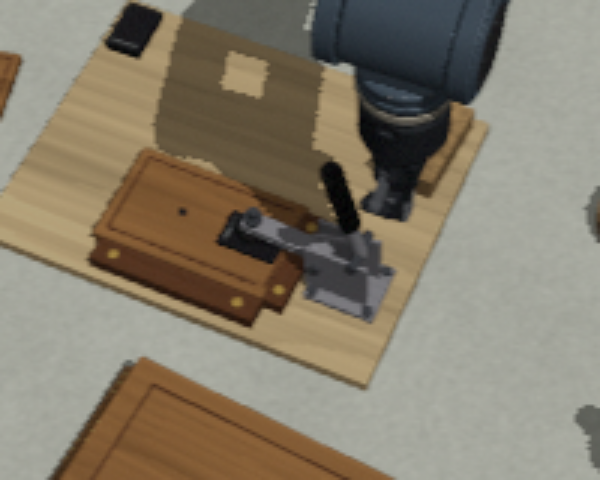

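The picture shows the handle at (340,195) leaning over towards the front, the arm level and its pad on the plate at (250,225). It's locked, and has been since about t = 29.5. I'll cross over to the other side and throw it open once 3 s have passed.

```bash
python3 - <<'E'
from clamp import *
m.move_l(jw(40,200,245),max_speed=.3)
m.move_l(jw(40,95,245),max_speed=.3)
m.move_l(jw(40,95,155),max_speed=.3)
t=m.current_time();print(t); m.dwell(max(0.05,32.6-t)); f0=F(); print("f0",f0.round(1))
pts=[(104,155)]
for ph in np.arange(-.25,1.01,.15625):
    s=np.interp(ph,[-.25,0,1],[75,80,90])
    if ph<0: y=165+125*np.sin(ph)-10.5*np.cos(ph);z=155
    else: y=165+s*np.sin(ph)-10.5*np.cos(ph);z=81+s*np.cos(ph)+10.5*np.sin(ph)
    pts.append((y-11,z))
run(pts,1,f0)
for k in range(8):
    y,z=pts[-1]; d=k+1; m.move_l(jw(40,y+.54*d,z-.84*d),max_speed=.05); f=F()-f0; print("stop",k,f.round(1))
    if np.linalg.norm(f)>18: break
print(m.current_time())
y,z=ji(m.current_ee_pos())[1:]
m.move_l(jw(40,y-15,z+30),max_speed=.15); m.move_l(jw(40,y-40,280),max_speed=.3)
m.move_ptp(jw(-60,-40,330),ori(DY))
p,d,W=cloud("wrist");save("w5",p);front(W)
print([np.round(ji(r["at"])).tolist() for n in("handle","pad") for r in m.look_for("wrist",n)[:1]],m.current_time(),m.current_force())
J=ji(W.reshape(-1,3)).reshape(W.shape)
k=(J[...,2]>60)&(J[...,0]>20)&(J[...,0]<60)&(J[...,1]>180)&(J[...,1]<320)
print("handle pts",k.sum(), J[k].max(0).round(), np.round(np.polyfit(J[k][:,1],J[k][:,2],1),2))
E
```

```text
32.1167
f0 [ 0.6 -1.1  0.3]
104 155 [-0.6  0.8 -0.6]
113 155 [ 0.2 -0.   0.1]
132 155 [-0.2  0.9 -1.5]
149 162 [-0.9  0.6 -0.3]
162 164 [0.1 1.8 0. ]
175 163 [-1.3  1.   0.9]
188 160 [-0.4  0.8  0.1]
201 155 [-0.3  0.1 -0.1]
213 148 [-0.9  1.1  0.4]
224 138 [-1.3  1.4 -0.2]
stop 0 [-0.8  2.5  0.4]
stop 1 [-1.9 -1.8  4.2]
stop 2 [-5.4 -4.7  9.5]
stop 3 [-6.6 -7.7 15.8]
36.5
front 16818 [39.2 -0.6] [109.6 178.7] 0.01 xmax,ymax [94.  88.7] min [-15.6 -90. ]
plate 2623 [39.4 54.7] [39.8 59.3] 0.21 xmax,ymax [59.4 84.4] min [19.5 25.1]
[[-116.0, 128.0, 33.0], [37.0, 82.0, 129.0]] 38.5583 [-0.03496607  0.55260995 -0.43075343]Traceback (most recent call last):
  File "<stdin>", line 24, in <module>
    return umr_maximum(a, axis, None, out, keepdims, initial, where)
ValueError: zero-size array to reduction operation maximum which has no identity
```

View pics/w5.png

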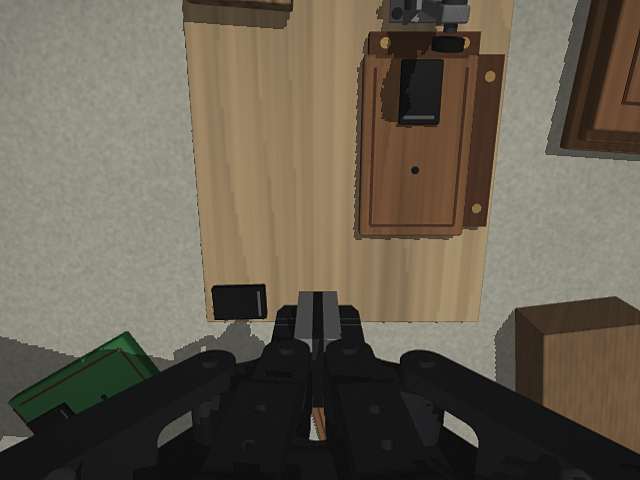

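The front (415,150) is home against both fences and the pad (448,43) is raised. One last check of the handle angle in the scene depth image.

```bash
python3 - <<'E'
from h import *
def ang(W):
    J=ji(W.reshape(-1,3)); k=(J[:,2]>100)&(abs(J[:,0]-40)<25)&(J[:,1]>200)&(J[:,1]<320); q=J[k]
    c=q.mean(0); v=np.linalg.svd(q-c)[2][0]; print(k.sum(),c.round(1),"lean",round(float(np.arctan2(abs(v[1]),abs(v[2]))),3))
ang(np.load("scene.npz")["W"])
p,d,W=cloud("scene"); ang(W); print(m.current_time())
E
```

```text
191 [ 45.  234.  137.9] lean 0.996
194 [ 44.2 234.1 136.5] lean 1.031
38.6083
```

The handle is back at its fully open angle, the same as at the start to within measurement error.

```bash
python3 -c "
from bench import manip as m
print(m.sign_off())"
```

```text
the job is handed in; nothing more can be done
None
```

The drawer front is home against both fences, the clamp was locked on the latch plate for about 3.5 s and thrown fully back open, and the job was handed in at about 39 s.

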